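Build the test-sieve stack on the sieve shaker

ROBOT

A 6-joint arm with a two-finger parallel gripper is mounted at the origin on the work surface. World frame = base frame: x ahead of the robot, y to its left, z up, the work surface at z = 0. Lengths are in m, angles in rad, forces in N, time in s.
With the tool pointing down it reaches from about 0.375 to 0.9 m from the base axis. Payload 3.1 kg.
Tool frame: the origin (TCP) lies midway between the tips of the shut fingers; the grasp point (between the pads) lies robot.grip_point_offset behind it (robot.grip_point_offset is the distance from the TCP to the grasp point, in m); z points along the fingers, y is the direction in which the jaws open and shut (so a half turn about z gives the same grasp; the last joint's range is limited). The gripper opens to 87 mm and grips with 3 to 60 N. Pads are 19 mm wide; open, the fingers measure 117 mm over their backs; the gripper's body (75 mm by 190 mm) begins 51 mm behind the grasp point.
Start: joints at [1.062, 0.527, 1.433, -0, 1.181, -0.178], TCP at [0.203, 0.591, 0.223] pointing down, gripper open.
Joint ranges: [-3.08, 3.08], [-0.75, 2.2], [0.22, 2.44], [-1.43, 4.57], [0, 2.65], [-2.85, 2.85]. Speed limits (rad/s): [2.79, 2.79, 3.14, 3.14, 3.14, 3.14].

INTERFACE

Orientations are given as a unit quaternion [x, y, z, w].
In Python, from rig import robot, cams, hand_in gives the robot as it stands. The module is installed in compiled form; this text tells all that it offers.
- The arm moves only by the tool send_rows, never from a script. Its argument "steps" is one flat list of numbers, 5 for each row, row after row: the finger opening in m, from 0 to 0.087, then the shift along the tool's x, y, z in m, then the turn about the tool's z in rad. A call has 1 to 8 rows; each row is the pose to reach, as a shift and turn from the pose measured when the call began, along the tool's axes at that moment; what a row does not reach only later rows make up. A row lasts 1/8 s, in which the tool goes at most 62.5 mm and 10.7 degrees, less where a joint would pass 70% of its speed; a pose out of reach is approached as far as the arm can. A call with a gripper value outside its range is refused whole. The fingers move at their own pace and stop on an object; "force" is the grip in N (left out, the last holds). Time passes only in rows, so rows that repeat a pose let the fingers close. It gives the time, the measured TCP pose, the force and the opening at its end, in the units of the state.
- robot.get_obs(): the state, without advancing time (a new reading comes with each control period).
- cams.camera(name): name is "scene" or "top" or "wrist"; returns a dict with "color" (480x640x3 uint8, red, green, blue), "range_z" (480x640 float32, m along the optical axis (not along the pixel's ray), 0 where there is no reading), "intrinsics" (3x3 intrinsics, pixels), "k1" (the pictures are not rectified: a ray, as slopes to the right and down, at radius r is drawn at 1 + k1 r^2 times it, then the intrinsics apply), "extrinsics" (4x4, takes a point from camera to world coordinates). Camera axes: x right, y down, z forward; pixel columns grow to the right and rows downward; lengths in m; the calibration is good to about 2 mm. A picture is of the moment at which its call begins.
- hand_in(): hands the job in, once; it reports no verdict.
The state is a dict: "time": time; "q": joint angles; "joint_velocities": joint speeds; "joint_torque": joint torques, N m; "position": TCP position; "tool_rot": TCP orientation; "ft_force": force on the tool from outside, world axes, zero at the start; "moment": the same for the moment, N m; "grip_width": finger opening in m.
Only numpy, scipy, OpenCV 4.12 (cv2) and the standard library are available. Lean on these libraries where they do the work, as an engineer would, in place of code of your own. Each camera call takes 0.05 s, during which the arm holds its last target.

TASK

Set up the sieve stack on the shaker for the next grain sample, from the bottom up: the receiver pan goes into the shaker's collar first, then the fine sieve (blue rim), then the medium sieve (yellow rim), and the coarse sieve (red rim) on top, each upright and fully seated in the one below. Set each piece down in its seat rather than dropping it. Leave the lid off, because the sample goes in next, and leave the jar cap, the vial tray and the beaker on the balance where they are.

Things in the scene. Friction and masses are not known exactly. Their poses are not given: they have to be found in the camera images.
- pan: Receiver pan: bare steel, solid floor, plain steel rim; loose, upright, 90 g. Round foot 53 mm across (49 at its bottom), 8 mm high, then a shoulder and a straight frame 64 mm across, 34 mm high; 42 mm in all. Mouth 56 mm wide, 31 mm deep. Origin: centre of underside, z up. Grip across the frame near its top, fingertips above the shoulder. Seated: origin 92 mm above the shaker's.
- fine: Fine sieve: steel frame with a blue upper rim; its mesh is an unbroken brass-coloured cloth. Loose, upright on the bench, about 90 g; outline, sizes, origin and grip exactly as the pan's. Seated, its origin is 34 mm above that of the piece below.
- medium: Medium sieve: steel frame with a yellow upper rim; steel mesh with openings of about 3 mm. Loose, upright on the bench, about 90 g; outline, sizes, origin and grip exactly as the pan's. Seated, its origin is 34 mm above that of the piece below.
- coarse: Coarse sieve: steel frame with a red upper rim; open steel mesh of about 7 mm openings. Loose, upright on the bench, about 90 g; outline, sizes, origin and grip exactly as the pan's. Seated, its origin is 34 mm above that of the piece below.
- shaker: Sieve shaker, fixed, left or right on the bench: white housing 180 (x) x 160 x 54 mm, round plate 148 mm across at 86 mm, in its middle a black collar (64 mm outside, 56 inside, rim 100 mm above the bench), the pan's seat. Feet go in 8 mm, 1.5 mm play all round, till the shoulder rests on the rim. Brass sockets on the plate, 97 mm high, 60 mm from the axis. Origin: on the bench under the collar, z up.
- lid: Sieve lid, not to be used now: flat steel disc 64 mm across with a black knob 22 mm across, 30 mm high in all. Loose on the bench among the sieves. Origin: centre of its underside.
- cap: White screw cap of the sample jar, a disc 70 mm across and 19 mm high, loose on the bench among the sieves. Origin: centre of its underside. Stays where it is.
- vials: Clear tray 62 mm by 105 mm with three lying glass vials with white and blue caps, 28 mm high, loose at the far side. Origin: centre of its underside. Stays where it is.
- beaker: Small glass beaker, 55 mm across the lip, 66 mm high, loose on the pan of a low balance (fixed, 180 x 150 x 36 mm, in the shaker's mirror place on the other side). Origin: centre of its underside. Stays where it is.
There are look-alikes about, which are no part of the job. What is shaped like the coarse but orange or turquoise is not meant.

How it is judged:
By the outcome, as a careful person would: the job done as asked, in the order asked, and still so for the second after the job is handed in, with the robot touching nothing.
It also fails if it takes over 106 s, if anything falls off the work surface, if the arm or the gripper's body presses on something with over 40 N, if the wrist force passes 120 N, or if a joint passes its speed limit or range.

## Working session

There is one attempt and no reset: what is moved stays moved. The work goes in short steps, Python scripts to look and compute and a tool call to move; the robot and the scene stay as the last step left them, time stands still between calls to the robot, and variables do not carry over. Pictures are saved under pics/ and viewed, and the job is handed in when it is done.

Besides the shell and the picture viewer there is one more tool, called after "Emit:" as name(argument=value, ...), one argument or row to a line, values as JSON. send_rows: Moves the arm, as the interface text tells. Its arguments: {"type":"object","properties":{"steps":{"type":"array","items":{"type":"number"}},"force":{"type":"number"}},"required":["steps"]}

```bash
mkdir -p pics; cat > h.py <<'E'
import numpy as np, cv2, json
from rig import robot, cams, hand_in
def snap(n,f):
    c=cams.camera(n); np.savez(f'{f}.npz',**{k:np.array(v) for k,v in c.items()})
    cv2.imwrite(f'pics/{f}.png',c['color'][:,:,::-1]); return c
def load(f):
    return dict(np.load(f'{f}.npz'))
def ray(c,u,v):
    K=c['intrinsics'];k=float(c['k1'])
    d=np.array([(u-K[0,2])/K[0,0],(v-K[1,2])/K[1,1]]);x=d.copy()
    for _ in range(20): x=d/(1+k*(x@x))
    E=c['extrinsics'];return E[:3,3],E[:3,:3]@np.array([x[0],x[1],1.])
def onplane(c,u,v,z):
    o,d=ray(c,u,v);return o+d*(z-o[2])/d[2]
def pts(c):
    K=c['intrinsics'];k=float(c['k1']);v,u=np.mgrid[:480,:640]
    d=np.stack([(u-K[0,2])/K[0,0],(v-K[1,2])/K[1,1]],-1);x=d.copy()
    for _ in range(20): x=d/(1+k*(x**2).sum(-1,keepdims=True))
    Z=c['range_z'];P=np.concatenate([x*Z[...,None],Z[...,None]],-1)
    E=c['extrinsics'];P=P@E[:3,:3].T+E[:3,3];P[Z==0]=np.nan;return P
E
python3 - <<'E'
from h import *
for n in("scene","top","wrist"):
    c=snap(n,n+'0'); print(n,c['k1'],c['intrinsics'][0],c['extrinsics'].round(3).tolist())
print(robot.grip_point_offset,robot.get_obs())
E
```

```text
scene -0.160102672522166 [617.99561329   0.         324.86356453] [[-0.603, 0.577, -0.551, 1.351], [0.797, 0.447, -0.406, 0.57], [0.012, -0.684, -0.73, 1.068], [0.0, 0.0, 0.0, 1.0]]
top -0.025538061037632263 [527.97034207   0.         320.95332076] [[0.014, -0.985, 0.17, 0.397], [-1.0, -0.013, 0.007, -0.013], [-0.005, -0.171, -0.985, 0.981], [0.0, 0.0, 0.0, 1.0]]
wrist -0.029442647770849577 [359.84603934   0.         318.54747776] [[0.325, 0.903, 0.28, 0.125], [0.946, -0.31, -0.098, 0.617], [-0.002, 0.297, -0.955, 0.384], [0.0, 0.0, 0.0, 1.0]]
0.0187 {'time': 0.15, 'q': array([ 1.06148268e+00,  5.28258709e-01,  1.43362104e+00, -2.34930767e-05,
        1.18143239e+00, -1.78495831e-01]), 'joint_velocities': array([ 0.0010927 , -0.00252447, -0.00252721,  0.00065644,  0.00174829,
       -0.00192272]), 'joint_torque': array([ 8.93841434e-05, -4.40432024e+01, -1.76841509e+01,  6.32658158e-02,
        5.52095531e-02, -8.41354608e-05]), 'position': array([0.20269905, 0.59060427, 0.22178856]), 'tool_rot': array([ 1.64651201e-01,  9.86351480e-01, -8.13062316e-04, -2.79647988e-04]), 'ft_force': array([ 0.21276993, -0.69314298,  0.48787034]), 'moment': array([-0.02673992, -0.04698816, -0.03649176]), 'grip_width': 0.08699242916208474}
```

View pics/top0.png

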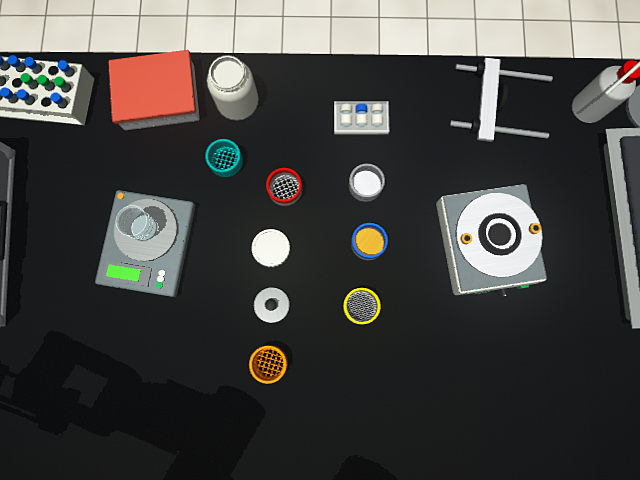

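View pics/scene0.png

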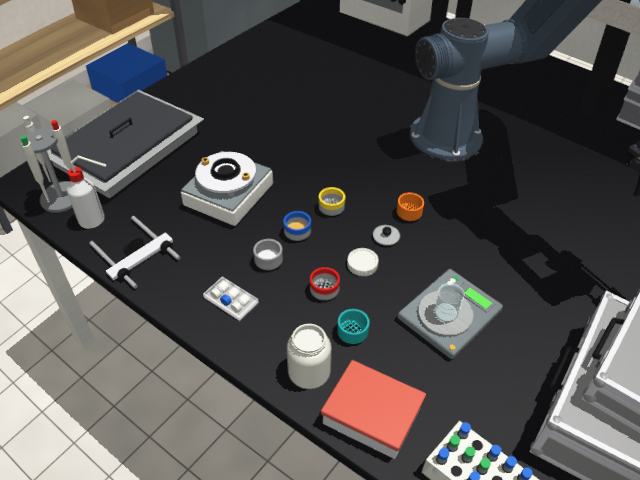

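View pics/wrist0.png

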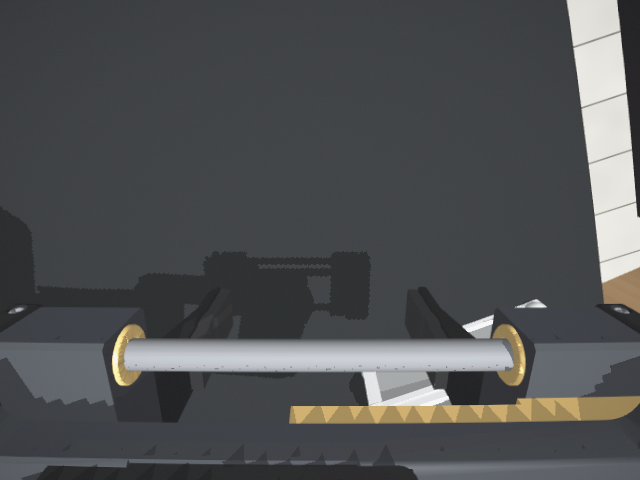

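```bash
python3 - <<'E'
from h import *
c=load('top0');P=pts(c);im=c['color']
cr=im[130:390,190:420];cv2.imwrite('pics/crop0.png',cv2.resize(cr[:,:,::-1],None,fx=2.3,fy=2.3,interpolation=cv2.INTER_CUBIC))
# each object: rim points by depth
Z=P[...,2]
for n,(u,v),h in [('pan',(366,182),.042),('fine',(369,240),.042),('medium',(362,305),.042),('coarse',(285,186),.042),('turq',(224,157),.042),('orange',(268,364),.042),('cap',(270,247),.019),('lid',(271,305),.004)]:
    m=np.zeros(Z.shape,np.uint8);m[v-28:v+28,u-28:u+28]=1
    m&=(np.nan_to_num(Z)>h-.006).astype(np.uint8)
    if n=='lid': m&=(np.nan_to_num(Z)<.02).astype(np.uint8)
    cs,_=cv2.findContours(m,cv2.RETR_EXTERNAL,cv2.CHAIN_APPROX_NONE)
    k=max(cs,key=cv2.contourArea);e=cv2.fitEllipse(k)
    w=onplane(c,*e[0],h)
    Q=P[m>0]
    print(n,np.round(e[0],1),np.round(e[1],1),w.round(4),'zmed',np.median(Q[:,2]).round(4),'bbox mid',((Q.min(0)+Q.max(0))/2).round(4),(Q.max(0)-Q.min(0)).round(4))
for (u,v) in [(498,234),(466,238),(535,228)]:
    print(u,v,P[v,u].round(4),onplane(c,u,v,.097).round(4))
m=np.zeros(Z.shape,bool);m[180:300,430:560]=1
hk=m&(Z>.093)
Q=P[hk]; r=Q[np.hypot(*(Q-P[234,498])[:,:2].T)<.04] ;print('collar',len(r),r.mean(0),r.min(0),r.max(0))
# dark collar by colour
g=cv2.cvtColor(im,cv2.COLOR_RGB2GRAY)
mm=((g<70)&m).astype(np.uint8);mm[:,:475]=0;mm[:,525:]=0;mm[:205]=0;mm[262:]=0
cs,_=cv2.findContours(mm,cv2.RETR_EXTERNAL,cv2.CHAIN_APPROX_NONE);k=max(cs,key=cv2.contourArea);e=cv2.fitEllipse(k);print(e,onplane(c,*e[0],.1))
E
```

```text
pan [366.1 180.3] [33.4 34.2] [ 0.6735 -0.0879  0.042 ] zmed 0.0419 bbox mid [ 0.6735 -0.0879  0.0412] [0.0635 0.0629 0.0102]
fine [368.9 240. ] [34.3 34.6] [ 0.562  -0.0929  0.042 ] zmed 0.0418 bbox mid [ 0.562  -0.0933  0.0409] [0.0628 0.0617 0.0098]
medium [361.2 305.5] [35.4 35.7] [ 0.4442 -0.0792  0.042 ] zmed 0.042 bbox mid [ 0.4445 -0.0791  0.0414] [0.0619 0.0637 0.0108]
coarse [283.  184.5] [33.5 34.1] [0.6633 0.0648 0.042 ] zmed 0.042 bbox mid [0.664  0.0649 0.0417] [0.0637 0.063  0.0113]
turq [222.9 155.3] [33.  33.9] [0.7182 0.1783 0.042 ] zmed 0.0416 bbox mid [0.7189 0.1784 0.0411] [0.064  0.064  0.0101]
orange [267.9 364.2] [36.1 37.2] [0.3404 0.0825 0.042 ] zmed 0.0421 bbox mid [0.3402 0.0824 0.0414] [0.063  0.0629 0.0105]
cap [269.7 247.2] [36.2 36.7] [0.5499 0.0881 0.019 ] zmed 0.0178 bbox mid [0.5501 0.0884 0.0186] [0.0694 0.0684 0.0107]
lid [270.5 304.6] [64.8 64.8] [0.4453 0.0849 0.004 ] zmed nan bbox mid [nan nan nan] [nan nan nan]
498 234 [ 0.5673 -0.3114  0.0882] [ 0.5656 -0.3084  0.097 ]
466 238 [ 0.5577 -0.2532  0.0983] [ 0.558  -0.2535  0.097 ]
535 228 [ 0.5766 -0.3717  0.0988] [ 0.577  -0.3724  0.097 ]
collar 372 [ 0.56817443 -0.3140395   0.09912711] [ 0.53586709 -0.34627896  0.0930882 ] [ 0.60157733 -0.27899845  0.10456532]
((499.35052490234375, 233.9160614013672), (39.998863220214844, 42.02798843383789), 130.17453002929688) [ 0.56524958 -0.30974554  0.1       ]
```

View pics/crop0.png

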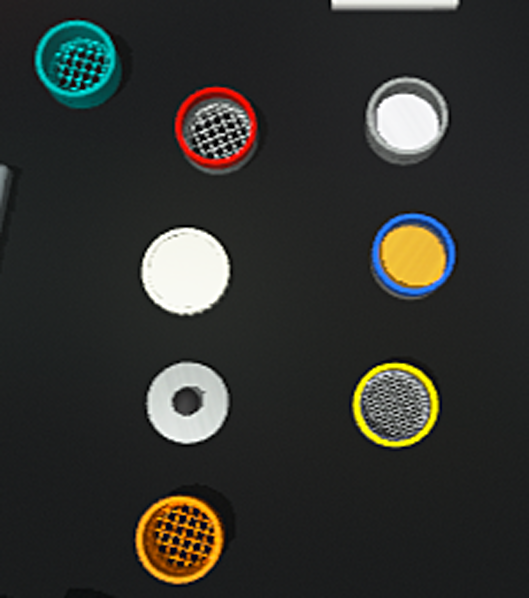

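```bash
python3 - <<'E'
from h import *
from scipy.optimize import least_squares
def circ(Q):
    f=lambda p:np.hypot(Q[:,0]-p[0],Q[:,1]-p[1])-p[2]
    return least_squares(f,[*Q[:,:2].mean(0),.03],loss='soft_l1',f_scale=.002).x
L=[('pan',(.6735,-.0879),.042),('fine',(.562,-.093),.042),('medium',(.4442,-.0792),.042),('coarse',(.6633,.0648),.042),('collar',(.5675,-.313),.100)]
for cam in('top0','scene0'):
    c=load(cam);P=pts(c)
    for n,xy,h in L:
        m=(abs(P[...,2]-h)<.0035)&(np.hypot(P[...,0]-xy[0],P[...,1]-xy[1])<.04)
        # ring pixel outer: use all rim pts
        Q=P[m];x=circ(Q);print(cam,n,len(Q),x.round(4))
c=load('scene0');im=c['color']
cv2.imwrite('pics/sc.png',cv2.resize(im[130:230,160:290,::-1],None,fx=5,fy=5,interpolation=cv2.INTER_CUBIC))
c=load('top0');im=c['color']
cv2.imwrite('pics/tc.png',cv2.resize(im[180:300,430:560,::-1],None,fx=5,fy=5,interpolation=cv2.INTER_CUBIC))
E
```

```text
top0 pan 237 [ 0.6738 -0.088   0.0301]
top0 fine 246 [ 0.5622 -0.0929  0.03  ]
top0 medium 242 [ 0.4444 -0.0793  0.03  ]
top0 coarse 247 [0.6637 0.065  0.03  ]
top0 collar 306 [ 0.5679 -0.3136  0.0301]
scene0 pan 158 [ 0.6738 -0.0889  0.0297]
scene0 fine 153 [ 0.5622 -0.0945  0.0299]
scene0 medium 137 [ 0.4441 -0.0808  0.0301]
scene0 coarse 186 [0.6635 0.0631 0.0296]
scene0 collar 142 [ 0.5669 -0.3142  0.0305]
```

View pics/tc.png

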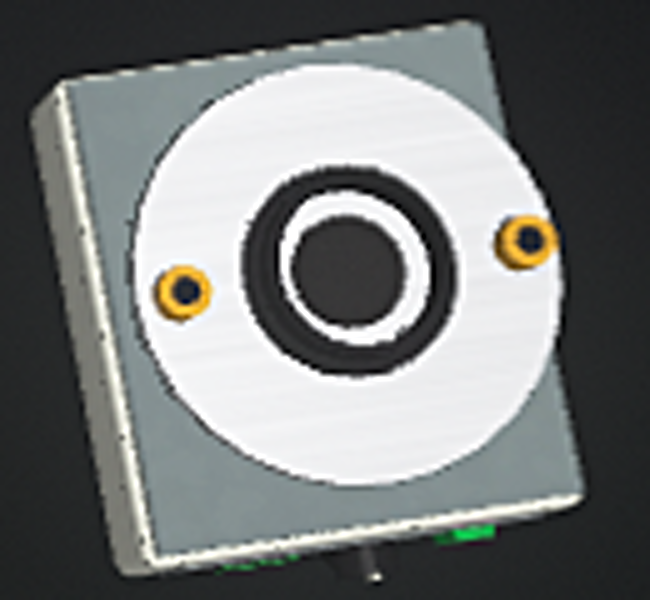

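View pics/sc.png

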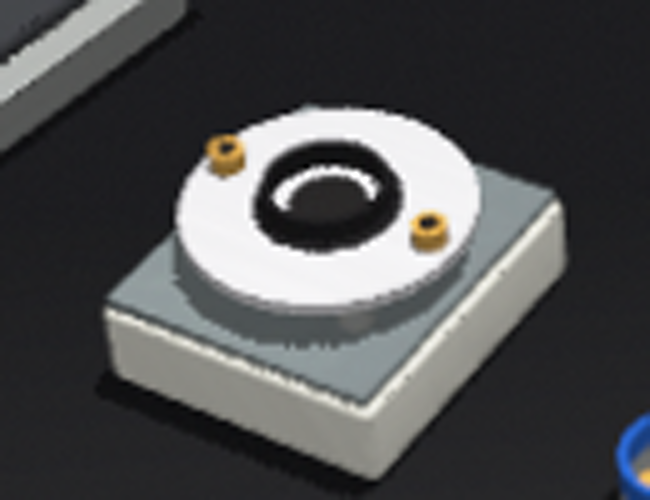

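Pan (366,182) = steel with solid floor, fine (369,240) = blue rim with brass cloth, medium (362,305) = yellow rim, coarse (285,186) = red rim. The look-alikes are turquoise (224,157), orange (268,364), lid (271,305) and cap (270,247). The crop confirms the choices. The collar is at (499,234), with its sockets along y, so I will keep the jaws along x.

Emit:
send_rows(
  steps=[0.087,-0.666,-0.489,0.03,1.24,0.087,-0.666,-0.489,0.03,1.24,0.087,-0.666,-0.489,0.03,1.24,0.087,-0.666,-0.489,0.03,1.24,0.087,-0.666,-0.489,0.03,1.24,0.087,-0.666,-0.489,0.03,1.24,0.087,-0.666,-0.489,0.03,1.24,0.087,-0.666,-0.489,0.03,1.24],
  force=15,
)

```text
time: 1.15
position: [0.4885, 0.1786, 0.2042]
tool_rot: [0.707, 0.707, -0.001, 0.0]
ft_force: [0.8, 0.4, -0.3]
grip_width: 0.0868
```

```bash
cat >> h.py <<'E'
from scipy.spatial.transform import Rotation as R
def to(x,y,z,o=None):
    "shift & turn to reach TCP x,y,z with jaws along world x"
    o=o or robot.get_obs();r=R.from_quat(o['tool_rot']).as_matrix()
    s=r.T@(np.array([x,y,z])-o['position']);yaw=np.arctan2(r[1,1],r[0,1])
    print('t',round(o['time'],2),'pos',o['position'].round(4),'F',o['ft_force'].round(1),'w',round(o['grip_width'],4),'tilt',r[:,2].round(4),'-> shift',s.round(4),'turn',round(yaw,4))
E
python3 -c "
from h import *
to(.6738,-.0885,.12)"
```

```text
t 1.15 pos [0.4885 0.1786 0.2042] F [ 0.8  0.4 -0.3] w 0.0868 tilt [-7.0e-04 -1.2e-03 -1.0e+00] -> shift [-0.2669  0.1856  0.0844] turn -0.0009
```

Emit:
send_rows(
  steps=[0.087,-0.267,0.1855,0.084,0,0.087,-0.267,0.1855,0.084,0,0.087,-0.267,0.1855,0.084,0,0.087,-0.267,0.1855,0.084,0,0.087,-0.267,0.1855,0.084,0,0.087,-0.267,0.1855,0.084,0,0.087,-0.267,0.1855,0.084,0,0.087,-0.267,0.1855,0.084,0],
)

```text
time: 2.15
position: [0.6727, -0.0875, 0.1202]
tool_rot: [0.707, 0.707, -0.001, -0.001]
ft_force: [-0.0, -0.2, 0.0]
grip_width: 0.0868
```

```bash
python3 -c "
from h import *
snap('wrist','w1')
to(.6738,-.0885,.014)"
```

```text
t 2.2 pos [ 0.6727 -0.0872  0.1205] F [-0.6  0.6 -0.1] w 0.0869 tilt [-1.9e-03 -5.0e-04 -1.0e+00] -> shift [-0.0013  0.0013  0.1065] turn 0.0002
```

View pics/w1.png

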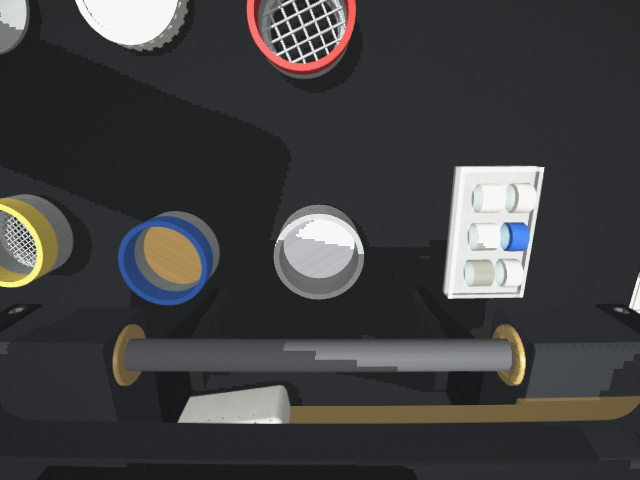

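The wrist view shows the pan at (319,252), centred between the fingers, with the vial tray at (493,230), fine at (167,258) and coarse at (301,25).

```bash
cat >> h.py <<'E'
from scipy.optimize import least_squares
def rim(f,xy,h,tol=.0035,rad=.04):
    c=load(f);P=pts(c);m=(abs(P[...,2]-h)<tol)&(np.hypot(P[...,0]-xy[0],P[...,1]-xy[1])<rad)
    Q=P[m]
    if len(Q)<30: return f,len(Q)
    g=lambda p:np.hypot(Q[:,0]-p[0],Q[:,1]-p[1])-p[2]
    return f,len(Q),least_squares(g,[*Q[:,:2].mean(0),.03],loss='soft_l1',f_scale=.002).x.round(4),Q[:,2].mean().round(4)
E
python3 -c "
from h import *
print(rim('w1',(.6738,-.0885),.042)); print(rim('w1',(.5622,-.0937),.042)); print(rim('w1',(.6636,.064),.042))"
```

```text
('w1', 1689, array([ 0.6718, -0.0885,  0.0298]), np.float64(0.0419))
('w1', 1830, array([ 0.5606, -0.0935,  0.0299]), np.float64(0.0419))
('w1', 1411, array([0.6618, 0.0638, 0.0299]), np.float64(0.042))
```

Emit:
send_rows(
  steps=[0.087,-0.001,0.001,0.03,0,0.087,-0.001,0.001,0.06,0,0.087,-0.001,0.001,0.085,0,0.087,-0.001,0.001,0.1,0,0.087,-0.001,0.001,0.1065,0,0.087,-0.001,0.001,0.1065,0],
)

```text
time: 2.95
position: [0.6737, -0.0879, 0.0144]
tool_rot: [0.707, 0.707, -0.001, -0.0]
ft_force: [0.1, 0.4, 0.1]
grip_width: 0.0871
```

Emit:
send_rows(
  steps=[0.05,0,0,0,0,0.05,0,0,0,0,0.05,0,0,0,0,0.05,0,0,0,0,0.05,0,0,0,0,0.05,0,0,0,0],
  force=15,
)

```text
time: 3.7
position: [0.6737, -0.0879, 0.0149]
tool_rot: [0.707, 0.707, -0.001, -0.0]
ft_force: [-2.3, 0.1, 4.8]
grip_width: 0.064
```

Emit:
send_rows(
  steps=[0.05,0,0,-0.03,0,0.05,0,0,-0.08,0,0.05,0,0,-0.13,0,0.05,0,0,-0.17,0,0.05,0,0,-0.17,0],
)

```text
time: 4.32
position: [0.6767, -0.0885, 0.1887]
tool_rot: [0.707, 0.707, 0.001, 0.004]
ft_force: [-0.9, -0.2, -0.8]
grip_width: 0.0639
```

```bash
python3 -c "
from h import *
snap('wrist','w2')
to(.5674,-.3139,.15)"
```

```text
t 4.38 pos [ 0.6747 -0.088   0.1859] F [ 0.1 -0.3 -1. ] w 0.0638 tilt [ 0.0015 -0.0015 -1.    ] -> shift [-0.2258 -0.1076  0.0361] turn 0.0008
```

View pics/w2.png

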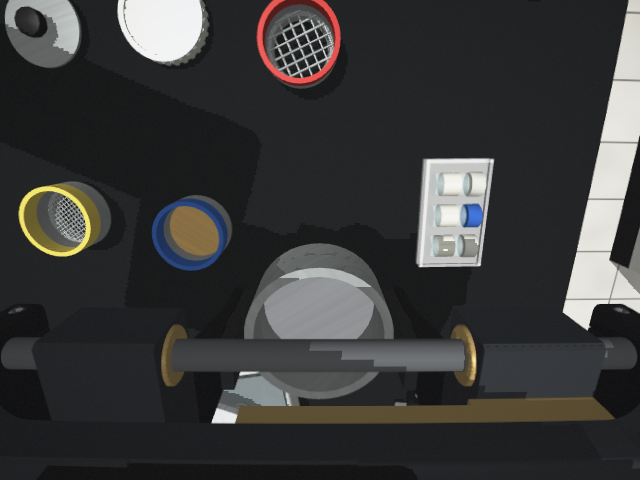

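The pan is held at (319,320), level. Next I go above the shaker.

```bash
python3 -c "
from h import *
print(rim('w2',(.675,-.088),.186+.0273,tol=.004))"
```

```text
('w2', 5081, array([ 0.6759, -0.0881,  0.03  ]), np.float64(0.2146))
```

Emit:
send_rows(
  steps=[0.05,-0.226,-0.1075,0.01,0,0.05,-0.226,-0.1075,0.01,0,0.05,-0.226,-0.1075,0.01,0,0.05,-0.226,-0.1075,0.01,0,0.05,-0.226,-0.1075,0.01,0,0.05,-0.226,-0.1075,0.01,0,0.05,-0.226,-0.1075,0.01,0,0.05,-0.226,-0.1075,0.01,0],
)

```text
time: 5.38
position: [0.5681, -0.3124, 0.1757]
tool_rot: [0.706, 0.708, 0.0, 0.001]
ft_force: [0.7, 0.3, -0.5]
grip_width: 0.0635
```

```bash
python3 -c "
from h import *
snap('wrist','w3');snap('scene','s3');snap('top','t3')
to(.5674,-.3139,.13)
o=robot.get_obs()['position']
for f in('w3','s3','t3'): print(rim(f,o[:2],o[2]+.0273,tol=.004))
"
```

```text
t 5.53 pos [ 0.568  -0.3131  0.1762] F [ 0.6 -0.4 -1.1] w 0.0637 tilt [ 0.0017 -0.0016 -1.    ] -> shift [-0.0007 -0.0006  0.0462] turn 0.0024
('w3', 4430, array([ 0.5676, -0.3124,  0.0302]), np.float64(0.2027))
('s3', 125, array([ 0.5685, -0.3132,  0.0296]), np.float64(0.2034))
('t3', 133, array([ 0.5689, -0.3152,  0.0318]), np.float64(0.203))
```

View pics/s3.png

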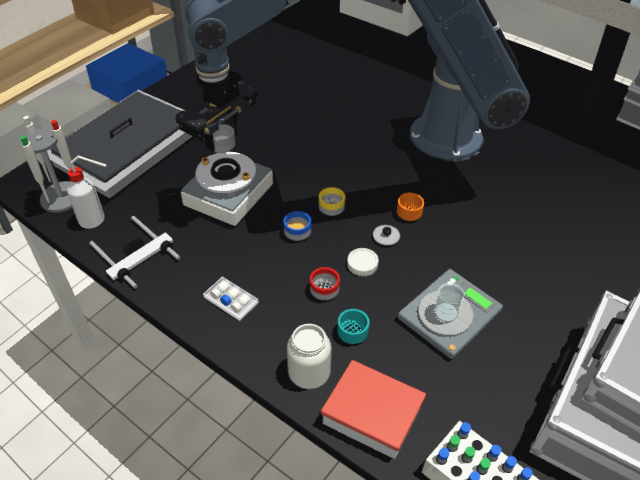

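View pics/w3.png

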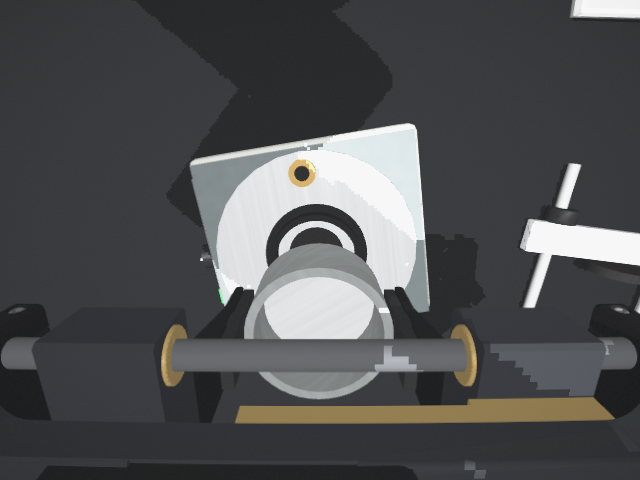

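The pan hovers above the collar; in the wrist view the collar's visible half is at (317,250), well aligned. A finer comparison in the wrist view follows.

```bash
python3 -c "
from h import *
print(rim('w3',(.567,-.313),.1,tol=.002,rad=.037))
c=load('w3');P=pts(c);im=c['color'].astype(int)
# collar black ring outer edge fixed radius fits
m=(abs(P[...,2]-.1)<.002)&(np.hypot(P[...,0]-.567,P[...,1]+.313)<.037)
Q=P[m]
g=lambda p:np.hypot(Q[:,0]-p[0],Q[:,1]-p[1])-.03
print(least_squares(g,[.567,-.313],loss='soft_l1',f_scale=.002).x)
print(P[173,302], P[253,317])
for f in('s3','t3'):print(rim(f,(.567,-.313),.1,tol=.003,rad=.037))
"
```

```text
('w3', 817, array([ 0.5658, -0.3141,  0.03  ]), np.float64(0.1001))
[ 0.56578146 -0.31403494]
[nan nan nan] [ 0.56680227 -0.28153425  0.18422901]
('s3', 116, array([ 0.5669, -0.3145,  0.0303]), np.float64(0.1002))
('t3', 153, array([ 0.5681, -0.3138,  0.0302]), np.float64(0.1001))
```

Emit:
send_rows(
  steps=[0.05,-0.0015,-0.0017,0.02,-0.002,0.05,-0.0015,-0.0017,0.04,-0.002,0.05,-0.0015,-0.0017,0.055,-0.002,0.05,-0.0015,-0.0017,0.055,-0.002,0.05,-0.0015,-0.0017,0.055,-0.002],
)

```text
time: 6.15
position: [0.5669, -0.315, 0.1218]
tool_rot: [0.706, 0.709, 0.0, 0.002]
ft_force: [0.8, 0.1, -1.1]
grip_width: 0.0638
```

```bash
python3 -c "
from h import *
snap('wrist','w4');snap('scene','s4')
o=robot.get_obs()['position']
to(.5663,-.3146,.107)
for f in('w4','s4'): print(rim(f,o[:2],o[2]+.0273,tol=.004),rim(f,(.567,-.313),.1,tol=.0015,rad=.036))
c=load('s4');cv2.imwrite('pics/s4c.png',cv2.resize(c['color'][90:230,160:290,::-1],None,fx=4,fy=4))
"
```

```text
t 6.25 pos [ 0.567  -0.3152  0.1221] F [-0.3 -0.  -0. ] w 0.0638 tilt [ 0.0032 -0.0029 -1.    ] -> shift [ 0.0006 -0.0007  0.0151] turn 0.0045
('w4', 4431, array([ 0.5664, -0.315 ,  0.0302]), np.float64(0.1487)) ('w4', 961, array([ 0.5659, -0.3155,  0.0313]), np.float64(0.1001))
('s4', 124, array([ 0.5668, -0.3161,  0.0304]), np.float64(0.1501)) ('s4', 38, array([ 0.5671, -0.3151,  0.0306]), np.float64(0.1002))
```

View pics/s4c.png

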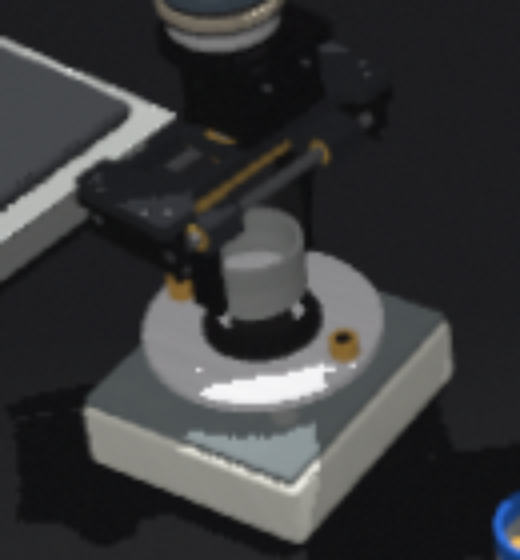

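Emit:
send_rows(
  steps=[0.05,0.0005,-0.0006,0.003,0.004,0.05,0.0005,-0.0006,0.006,0.004,0.05,0.0005,-0.0006,0.009,0.004,0.05,0.0005,-0.0006,0.012,0.004,0.05,0.0005,-0.0006,0.0145,0.004,0.05,0.0005,-0.0006,0.0155,0.004,0.05,0.0005,-0.0006,0.016,0.004],
)

```text
time: 7.12
position: [0.5664, -0.3147, 0.1069]
tool_rot: [0.707, 0.707, 0.0, 0.002]
ft_force: [-1.7, 2.2, 5.7]
grip_width: 0.064
```

```bash
python3 -c "
from h import *
snap('wrist','w5')
o=robot.get_obs()['position']
to(.5663,-.3146,.1067)
for f in('w5',): print(rim(f,o[:2],.134,tol=.006))
"
```

```text
t 7.17 pos [ 0.5664 -0.3147  0.107 ] F [-1.2  1.2  4.1] w 0.0637 tilt [ 0.0031 -0.003  -1.    ] -> shift [ 0.0001 -0.0001  0.0003] turn 0.0006
('w5', 5247, array([ 0.5658, -0.3144,  0.0302]), np.float64(0.1333))
```

Force rises at exactly seat height. Releasing and rising.

Emit:
send_rows(
  steps=[0.07,0,0,0,0,0.08,0,0,0,0,0.087,0,0,0,0,0.087,0,0,0,0,0.087,0,0,-0.03,0,0.087,0,0,-0.07,0,0.087,0,0,-0.09,0,0.087,0,0,-0.09,0],
)

```text
time: 8.18
position: [0.5671, -0.3152, 0.1989]
tool_rot: [0.707, 0.707, 0.0, 0.004]
ft_force: [-0.3, 0.3, 0.0]
grip_width: 0.0872
```

```bash
python3 -c "
from h import *
snap('wrist','w6')
snap('scene','s6')
to(.5622,-.0937,.12)
for f in('w6','s6'): print(rim(f,(.566,-.3146),.134,tol=.006),rim(f,(.562,-.0937),.042))
c=load('s6');cv2.imwrite('pics/s6c.png',cv2.resize(c['color'][90:230,160:290,::-1],None,fx=4,fy=4))
"
```

```text
t 8.28 pos [ 0.5656 -0.314   0.1962] F [-0.3  0.1 -0.2] w 0.0871 tilt [ 0.002  -0.0022 -1.    ] -> shift [ 0.2205 -0.0034  0.0757] turn 0.0006
('w6', 2101, array([ 0.5658, -0.3148,  0.0298]), np.float64(0.1334)) ('w6', 0)
('s6', 230, array([ 0.5672, -0.3155,  0.0303]), np.float64(0.134)) ('s6', 157, array([ 0.5626, -0.0943,  0.03  ]), np.float64(0.0422))
```

View pics/s6c.png

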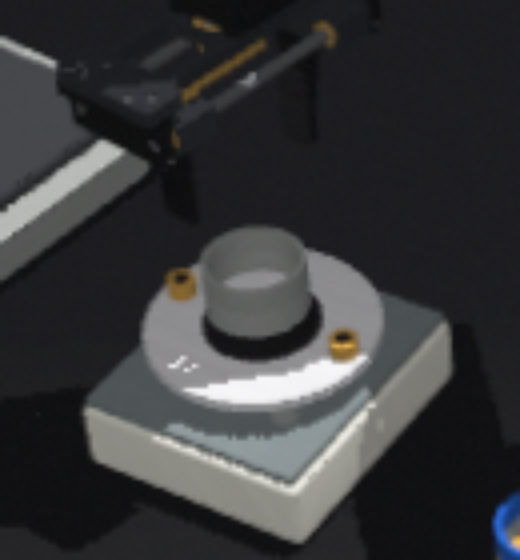

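View pics/w6.png

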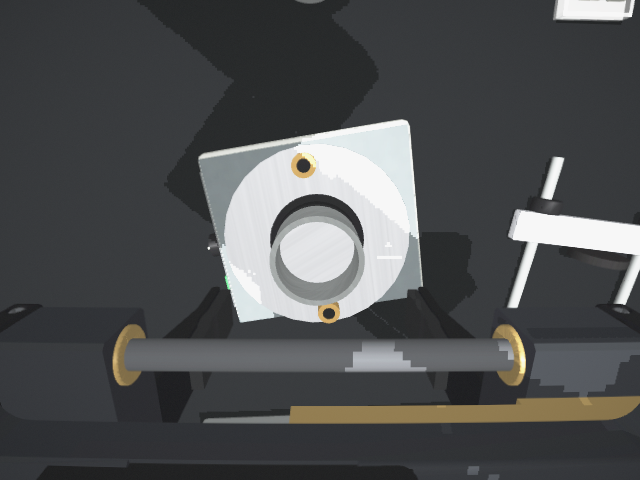

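The pan is seated and upright in the collar: (258,275) in the scene crop, (317,255) in the wrist view, with the rim at 134 mm. Next is fine.

Emit:
send_rows(
  steps=[0.087,0.06,-0.003,0,0,0.087,0.12,-0.003,0.02,0,0.087,0.18,-0.003,0.05,0,0.087,0.2205,-0.003,0.075,0,0.087,0.2205,-0.003,0.1,0,0.087,0.2205,-0.003,0.1,0,0.087,0.2205,-0.003,0.1,0],
)

```text
time: 9.15
position: [0.5628, -0.0943, 0.0956]
tool_rot: [0.707, 0.707, -0.0, 0.001]
ft_force: [0.4, -1.1, 0.3]
grip_width: 0.0871
```

```bash
python3 -c "
from h import *
snap('wrist','w7')
to(.5620,-.0937,.0145)
for f in('w7',): print(rim(f,(.562,-.0937),.042))
"
```

```text
t 9.2 pos [ 0.5632 -0.0946  0.0961] F [-0.2  0.4  0.4] w 0.087 tilt [ 0.0031 -0.0026 -1.    ] -> shift [ 0.0011 -0.0015  0.0816] turn -0.0004
('w7', 2090, array([ 0.5599, -0.0934,  0.0298]), np.float64(0.0419))
```

View pics/w7.png

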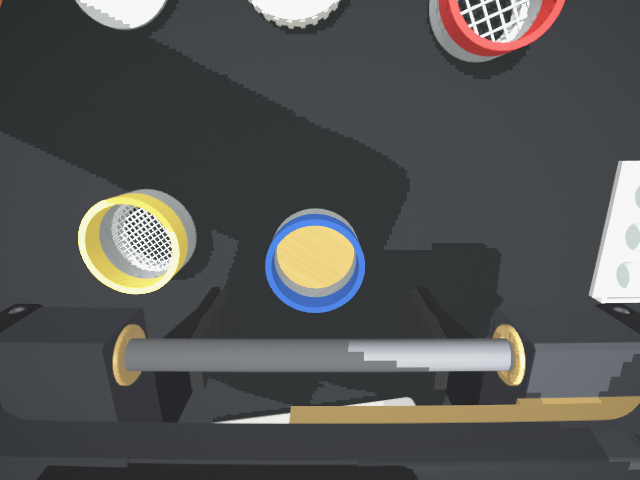

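Fine (blue rim, brass cloth) is at (315,263), centred between the fingers; medium is at (140,240).

Emit:
send_rows(
  steps=[0.087,0.001,-0.0015,0.03,0,0.087,0.001,-0.0015,0.055,0,0.087,0.001,-0.0015,0.073,0,0.087,0.001,-0.0015,0.0815,0,0.087,0.001,-0.0015,0.0815,0,0.087,0.001,-0.0015,0.0815,0],
)

```text
time: 9.95
position: [0.5626, -0.0941, 0.0154]
tool_rot: [0.707, 0.707, 0.0, 0.003]
ft_force: [0.3, -0.0, -0.8]
grip_width: 0.087
```

Emit:
send_rows(
  steps=[0.05,0,0,0,0,0.05,0,0,0,0,0.05,0,0,0,0,0.05,0,0,0,0,0.05,0,0,0,0,0.05,0,0,0,0],
)

```text
time: 10.7
position: [0.5623, -0.0939, 0.0156]
tool_rot: [0.707, 0.707, 0.0, 0.002]
ft_force: [-1.1, 0.0, 4.7]
grip_width: 0.064
```

Emit:
send_rows(
  steps=[0.05,0,0,-0.03,0,0.05,0,0,-0.08,0,0.05,0,0,-0.13,0,0.05,0,0,-0.17,0,0.05,0,0,-0.17,0,0.05,0,0,-0.17,0],
)

```text
time: 11.45
position: [0.561, -0.0932, 0.1846]
tool_rot: [0.707, 0.707, 0.0, 0.002]
ft_force: [-1.0, -0.8, -1.0]
grip_width: 0.0637
```

```bash
python3 -c "
from h import *
to(.5664,-.3144,.18)
"
```

```text
t 11.45 pos [ 0.561  -0.0932  0.1846] F [-1.  -0.8 -1. ] w 0.0637 tilt [ 0.0025 -0.0024 -1.    ] -> shift [-0.2212  0.0055  0.0051] turn -0.0004
```

Emit:
send_rows(
  steps=[0.05,-0.06,0.0015,0,0,0.05,-0.12,0.003,0,0,0.05,-0.18,0.005,0,0,0.05,-0.221,0.0055,0,0,0.05,-0.221,0.0055,0.01,0,0.05,-0.221,0.0055,0.015,0,0.05,-0.221,0.0055,0.015,0],
)

```text
time: 12.32
position: [0.5655, -0.3121, 0.1682]
tool_rot: [0.707, 0.707, -0.0, -0.001]
ft_force: [-0.1, 0.7, -0.3]
grip_width: 0.0638
```

```bash
cat >> h.py <<'E'
def cmp(tag,off,zrim,xy=(.5664,-.3146)):
    snap('wrist','w'+tag);snap('scene','s'+tag)
    o=robot.get_obs()['position']
    for f in('w'+tag,'s'+tag): print(rim(f,o[:2],o[2]+.042-off,tol=.0045),rim(f,xy,zrim,tol=.002,rad=.036))
    c=load('s'+tag);cv2.imwrite(f'pics/s{tag}c.png',cv2.resize(c['color'][70:230,160:290,::-1],None,fx=3.5,fy=3.5))
E
python3 -c "
from h import *
to(.5664,-.3144,.1413)
cmp('8',.0153,.134)
"
```

```text
t 12.32 pos [ 0.5655 -0.3121  0.1682] F [-0.1  0.7 -0.3] w 0.0638 tilt [-8.e-04  6.e-04 -1.e+00] -> shift [-0.0023  0.0009  0.0269] turn 0.0009
('w8', 4266, array([ 0.5653, -0.3115,  0.0302]), np.float64(0.1948)) ('w8', 669, array([ 0.5655, -0.3185,  0.0331]), np.float64(0.134))
('s8', 144, array([ 0.5672, -0.3125,  0.0302]), np.float64(0.1965)) ('s8', 58, array([ 0.5672, -0.315 ,  0.0302]), np.float64(0.1343))
```

View pics/w8.png

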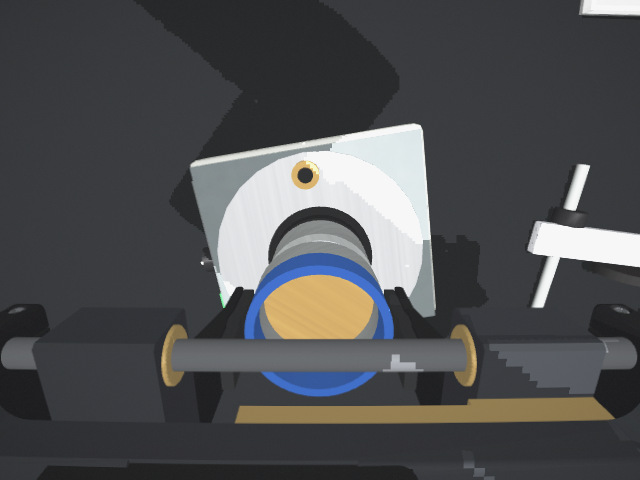

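Emit:
send_rows(
  steps=[0.05,-0.0028,0.0003,0.005,0,0.05,-0.0028,0.0003,0.01,0,0.05,-0.0028,0.0003,0.015,0,0.05,-0.0028,0.0003,0.015,0,0.05,-0.0028,0.0003,0.015,0],
)

```text
time: 13.05
position: [0.5668, -0.3156, 0.1548]
tool_rot: [0.707, 0.708, 0.0, 0.001]
ft_force: [-0.3, -0.1, -0.8]
grip_width: 0.0639
```

```bash
python3 -c "
from h import *
to(.5660,-.3149,.1413)
cmp('9',.0153,.134)
"
```

```text
t 13.05 pos [ 0.5668 -0.3156  0.1548] F [-0.3 -0.1 -0.8] w 0.0639 tilt [ 0.0018 -0.0017 -1.    ] -> shift [ 0.0008 -0.0009  0.0135] turn 0.0012
('w9', 4579, array([ 0.5664, -0.3149,  0.0302]), np.float64(0.1809)) ('w9', 799, array([ 0.5661, -0.3179,  0.0326]), np.float64(0.1341))
('s9', 149, array([ 0.5676, -0.3158,  0.0304]), np.float64(0.1818)) ('s9', 43, array([ 0.5653, -0.3174,  0.032 ]), np.float64(0.1341))
```

View pics/s9c.png

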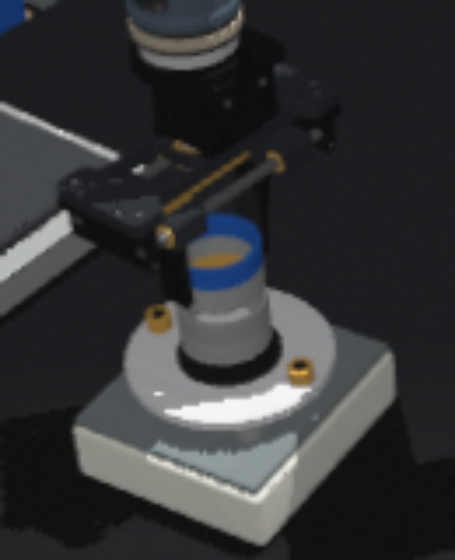

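Emit:
send_rows(
  steps=[0.05,0.0002,-0.0005,0.003,0.001,0.05,0.0002,-0.0005,0.006,0.001,0.05,0.0002,-0.0005,0.009,0.001,0.05,0.0002,-0.0005,0.011,0.001,0.05,0.0002,-0.0005,0.0125,0.001,0.05,0.0002,-0.0005,0.0135,0.001,0.05,0.0002,-0.0005,0.014,0.001],
)

```text
time: 14.02
position: [0.5665, -0.3156, 0.1416]
tool_rot: [0.707, 0.707, 0.0, 0.001]
ft_force: [-1.8, 1.1, 4.6]
grip_width: 0.0641
```

```bash
python3 -c "
from h import *
to(.5660,-.3149,.1413)
cmp('10',.0153,.134)
"
```

```text
t 14.03 pos [ 0.5665 -0.3156  0.1416] F [-1.8  1.1  4.6] w 0.0641 tilt [ 0.0021 -0.002  -1.    ] -> shift [ 0.0007 -0.0005  0.0003] turn 0.0003
('w10', 4607, array([ 0.566 , -0.3147,  0.0302]), np.float64(0.1677)) ('w10', 345, array([ 0.5659, -0.3061,  0.0234]), np.float64(0.1346))
('s10', 130, array([ 0.567 , -0.3158,  0.0303]), np.float64(0.1687)) ('s10', 37, array([ 0.5657, -0.3175,  0.0322]), np.float64(0.1339))
```

Contact occurs at seat height (rim 168 mm). Release.

Emit:
send_rows(
  steps=[0.07,0,0,0,0,0.08,0,0,0,0,0.087,0,0,0,0,0.087,0,0,0,0,0.087,0,0,-0.02,0,0.087,0,0,-0.05,0,0.087,0,0,-0.07,0,0.087,0,0,-0.07,0],
)

```text
time: 15.12
position: [0.5673, -0.3162, 0.2134]
tool_rot: [0.707, 0.707, 0.0, 0.004]
ft_force: [-0.1, -0.1, -0.6]
grip_width: 0.0873
```

```bash
python3 -c "
from h import *
cmp('11',.0153,.168)
to(.4443,-.0800,.12)
print(rim('s11',(.4443,-.08),.042))
"
```

```text
('w11', 0) ('w11', 2062, array([ 0.5659, -0.3153,  0.0299]), np.float64(0.168))
('s11', 0) ('s11', 72, array([ 0.5682, -0.3165,  0.03  ]), np.float64(0.1682))
t 15.22 pos [ 0.5659 -0.3151  0.2109] F [ 0.3 -0.2 -0.2] w 0.0868 tilt [ 0.0014 -0.0015 -1.    ] -> shift [ 0.2353 -0.1217  0.0904] turn 0.0002
('s11', 149, array([ 0.4447, -0.081 ,  0.0303]), np.float64(0.0422))
```

View pics/s11c.png

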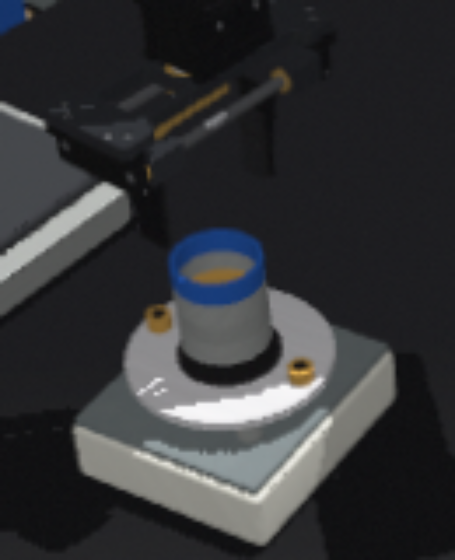

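Fine is seated in the pan (crop (220,270), rim 168 mm). Next is medium.

Emit:
send_rows(
  steps=[0.087,0.05,-0.025,0,0,0.087,0.1,-0.05,0.01,0,0.087,0.15,-0.075,0.04,0,0.087,0.2,-0.1,0.07,0,0.087,0.2353,-0.1217,0.09,0,0.087,0.2353,-0.1217,0.11,0,0.087,0.2353,-0.1217,0.115,0,0.087,0.2353,-0.1217,0.115,0],
)

```text
time: 16.23
position: [0.4445, -0.0803, 0.095]
tool_rot: [0.707, 0.707, -0.0, 0.001]
ft_force: [0.0, 0.2, 1.3]
grip_width: 0.0872
```

```bash
python3 -c "
from h import *
snap('wrist','w12')
print(rim('w12',(.444,-.08),.042))
to(.4443,-.0800,.0148)
"
```

```text
('w12', 2085, array([ 0.442 , -0.0796,  0.0298]), np.float64(0.0419))
t 16.27 pos [ 0.4449 -0.0806  0.0954] F [-0.5 -0.1  0.2] w 0.087 tilt [ 0.0018 -0.0017 -1.    ] -> shift [ 0.0007 -0.0007  0.0806] turn -0.0004
```

View pics/w12.png

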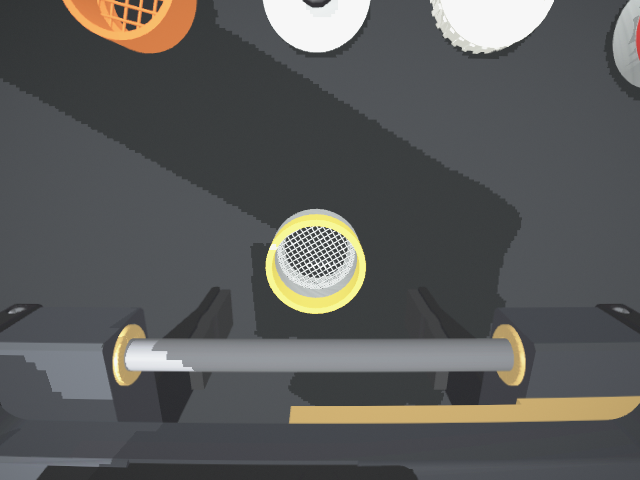

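The medium sieve (yellow rim) is at (316,265), centred between the fingers.

Emit:
send_rows(
  steps=[0.087,0.0007,-0.0007,0.03,0,0.087,0.0007,-0.0007,0.055,0,0.087,0.0007,-0.0007,0.073,0,0.087,0.0007,-0.0007,0.0805,0,0.087,0.0007,-0.0007,0.0805,0,0.087,0.0007,-0.0007,0.0805,0],
)

```text
time: 17.02
position: [0.4449, -0.0804, 0.0156]
tool_rot: [0.707, 0.707, 0.0, 0.002]
ft_force: [0.2, -1.0, 0.8]
grip_width: 0.0872
```

Emit:
send_rows(
  steps=[0.05,0,0,0,0,0.05,0,0,0,0,0.05,0,0,0,0,0.05,0,0,0,0,0.05,0,0,0,0,0.05,0,0,0,0],
)

```text
time: 17.77
position: [0.4446, -0.0802, 0.0158]
tool_rot: [0.707, 0.707, 0.0, 0.002]
ft_force: [-1.4, -0.3, 6.1]
grip_width: 0.0639
```

Emit:
send_rows(
  steps=[0.05,0,0,-0.03,0,0.05,0,0,-0.08,0,0.05,0,0,-0.13,0,0.05,0,0,-0.18,0,0.05,0,0,-0.205,0,0.05,0,0,-0.205,0,0.05,0,0,-0.205,0],
)

```text
time: 18.65
position: [0.4431, -0.0794, 0.2196]
tool_rot: [0.707, 0.707, -0.0, 0.001]
ft_force: [0.2, -0.9, -1.5]
grip_width: 0.0636
```

```bash
python3 -c "
from h import *
to(.5662,-.3152,.204)
"
```

```text
t 18.65 pos [ 0.4431 -0.0794  0.2196] F [ 0.2 -0.9 -1.5] w 0.0636 tilt [ 6.0e-04 -1.1e-03 -1.0e+00] -> shift [-0.2357  0.1232  0.0159] turn -0.0006
```

Emit:
send_rows(
  steps=[0.05,-0.05,0.026,0,0,0.05,-0.1,0.052,0,0,0.05,-0.15,0.078,0,0,0.05,-0.2,0.104,0,0,0.05,-0.2357,0.1232,0,0,0.05,-0.2357,0.1232,0.01,0,0.05,-0.2357,0.1232,0.016,0,0.05,-0.2357,0.1232,0.016,0],
)

```text
time: 19.65
position: [0.5648, -0.3131, 0.2018]
tool_rot: [0.707, 0.707, -0.0, -0.002]
ft_force: [-0.2, 0.2, -0.6]
grip_width: 0.0636
```

```bash
python3 -c "
from h import *
to(.5662,-.3152,.1756)
cmp('13',.0156,.168)
"
```

```text
t 19.65 pos [ 0.5648 -0.3131  0.2018] F [-0.2  0.2 -0.6] w 0.0636 tilt [-0.0033  0.0023 -1.    ] -> shift [-0.0022  0.0015  0.0262] turn 0.0003
('w13', 4179, array([ 0.5646, -0.3123,  0.0303]), np.float64(0.2282)) ('w13', 959, array([ 0.5659, -0.3148,  0.0297]), np.float64(0.168))
('s13', 151, array([ 0.5659, -0.3132,  0.0306]), np.float64(0.2297)) ('s13', 59, array([ 0.5668, -0.3149,  0.03  ]), np.float64(0.1678))
```

View pics/s13c.png

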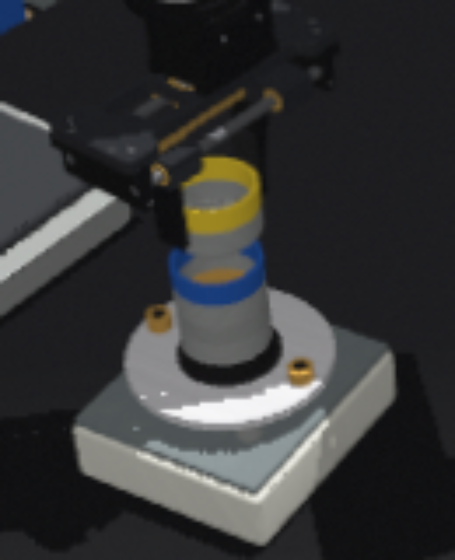

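Emit:
send_rows(
  steps=[0.05,-0.0023,0.0012,0.005,0,0.05,-0.0023,0.0012,0.01,0,0.05,-0.0023,0.0012,0.014,0,0.05,-0.0023,0.0012,0.014,0,0.05,-0.0023,0.0012,0.014,0],
)

```text
time: 20.38
position: [0.5671, -0.3163, 0.1897]
tool_rot: [0.707, 0.707, -0.0, 0.0]
ft_force: [-0.5, 0.1, -0.4]
grip_width: 0.064
```

```bash
python3 -c "
from h import *
to(.5662,-.3152,.1756)
cmp('14',.0156,.168)
"
```

```text
t 20.38 pos [ 0.5671 -0.3163  0.1897] F [-0.5  0.1 -0.4] w 0.064 tilt [-2.e-04 -4.e-04 -1.e+00] -> shift [ 0.0011 -0.0009  0.0141] turn 0.0004
('w14', 4563, array([ 0.5667, -0.3152,  0.0302]), np.float64(0.2156)) ('w14', 873, array([ 0.5659, -0.315 ,  0.0299]), np.float64(0.168))
('s14', 150, array([ 0.5686, -0.3167,  0.0315]), np.float64(0.2163)) ('s14', 46, array([ 0.5659, -0.3175,  0.0316]), np.float64(0.1682))
```

Emit:
send_rows(
  steps=[0.05,0.0003,-0.0008,0.003,0,0.05,0.0003,-0.0008,0.006,0,0.05,0.0003,-0.0008,0.009,0,0.05,0.0003,-0.0008,0.0115,0,0.05,0.0003,-0.0008,0.013,0,0.05,0.0003,-0.0008,0.014,0,0.05,0.0003,-0.0008,0.0145,0],
)

```text
time: 21.35
position: [0.5664, -0.3161, 0.1759]
tool_rot: [0.707, 0.707, -0.0, 0.0]
ft_force: [-1.3, 0.0, 3.8]
grip_width: 0.0638
```

```bash
python3 -c "
from h import *
to(.5662,-.3152,.1756)
cmp('15',.0156,.168)
"
```

```text
t 21.35 pos [ 0.5664 -0.3161  0.1759] F [-1.3  0.   3.8] w 0.0638 tilt [ 3.e-04 -7.e-04 -1.e+00] -> shift [ 0.0009 -0.0002  0.0003] turn 0.0004
('w15', 4599, array([ 0.566 , -0.315 ,  0.0302]), np.float64(0.2017)) ('w15', 643, array([ 0.5659, -0.3116,  0.0281]), np.float64(0.1685))
('s15', 143, array([ 0.568 , -0.3167,  0.0306]), np.float64(0.2022)) ('s15', 45, array([ 0.568 , -0.3152,  0.0294]), np.float64(0.1679))
```

Seated (rim 202 mm). Release and rise.

Emit:
send_rows(
  steps=[0.07,0,0,0,0,0.08,0,0,0,0,0.087,0,0,0,0,0.087,0,0,0,0,0.087,0,0,-0.02,0,0.087,0,0,-0.05,0,0.087,0,0,-0.07,0,0.087,0,0,-0.07,0],
)

```text
time: 22.45
position: [0.5674, -0.3167, 0.2478]
tool_rot: [0.707, 0.707, 0.0, 0.003]
ft_force: [-0.4, 0.5, -0.5]
grip_width: 0.087
```

```bash
python3 -c "
from h import *
cmp('16',.0153,.202)
to(.6636,.0640,.12)
print(rim('s16',(.6636,.064),.042))
"
```

```text
('w16', 0) ('w16', 2068, array([ 0.5658, -0.3156,  0.0299]), np.float64(0.2021))
('s16', 0) ('s16', 94, array([ 0.5673, -0.3155,  0.0299]), np.float64(0.2022))
t 22.55 pos [ 0.566  -0.3157  0.2452] F [-0.5 -0.2  0.5] w 0.0869 tilt [-5.e-04 -2.e-04 -1.e+00] -> shift [0.3797 0.0979 0.1251] turn 0.0005
('s16', 175, array([0.6634, 0.0632, 0.0294]), np.float64(0.0423))
```

View pics/s16c.png

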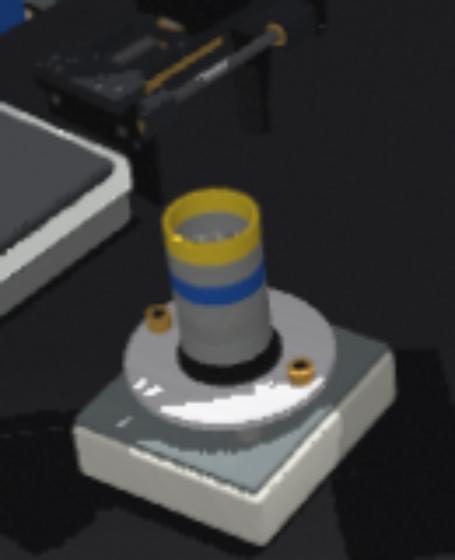

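Medium is seated on fine (crop (213,225), rim 202 mm) and the stack is upright. Next is coarse.

Emit:
send_rows(
  steps=[0.087,0.06,0.015,0,0,0.087,0.12,0.03,0.01,0,0.087,0.18,0.045,0.04,0,0.087,0.24,0.06,0.07,0,0.087,0.3,0.077,0.1,0,0.087,0.35,0.09,0.115,0,0.087,0.3797,0.0979,0.125,0,0.087,0.3797,0.0979,0.125,0],
)

```text
time: 23.55
position: [0.6618, 0.0675, 0.1168]
tool_rot: [0.705, 0.709, -0.002, -0.002]
ft_force: [-0.2, -0.6, -0.4]
grip_width: 0.0871
```

```bash
python3 -c "
from h import *
snap('wrist','w17')
print(rim('w17',(.6636,.064),.042))
to(.6634,.0638,.0150)
"
```

```text
('w17', 1739, array([0.6615, 0.0647, 0.0298]), np.float64(0.0419))
t 23.6 pos [0.6622 0.0655 0.1178] F [ 0.8 -0.6 -0.5] w 0.0873 tilt [-4.6e-03 -3.0e-04 -1.0e+00] -> shift [-0.0017  0.0017  0.1028] turn 0.0035
```

View pics/w17.png

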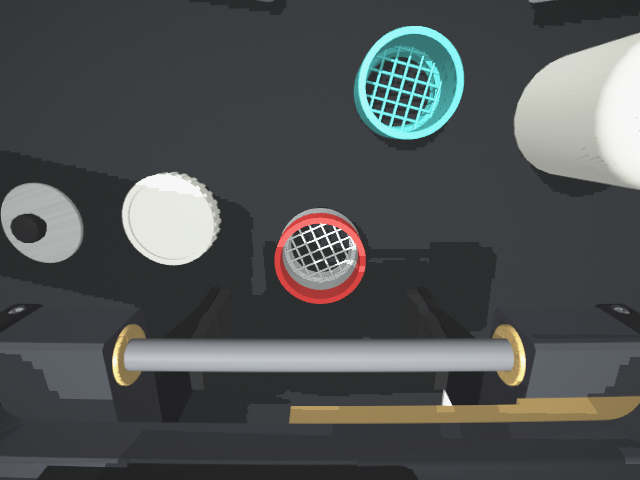

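The coarse sieve (red rim) is at (320,258), centred; cap (170,218) and turquoise (410,82) are clear of the fingers.

Emit:
send_rows(
  steps=[0.087,-0.0013,0.0015,0.03,0.003,0.087,-0.0013,0.0015,0.06,0.003,0.087,-0.0013,0.0015,0.085,0.003,0.087,-0.0013,0.0015,0.098,0.003,0.087,-0.0013,0.0015,0.1025,0.003,0.087,-0.0013,0.0015,0.1025,0.003,0.087,-0.0013,0.0015,0.1025,0.003],
)

```text
time: 24.48
position: [0.6641, 0.0639, 0.0164]
tool_rot: [0.707, 0.707, -0.001, -0.001]
ft_force: [-0.3, -0.9, -0.0]
grip_width: 0.0869
```

Emit:
send_rows(
  steps=[0.05,0,0,0,0,0.05,0,0,0,0,0.05,0,0,0,0,0.05,0,0,0,0,0.05,0,0,0,0,0.05,0,0,0,0],
)

```text
time: 25.22
position: [0.6638, 0.0641, 0.0166]
tool_rot: [0.707, 0.707, -0.001, -0.001]
ft_force: [-1.8, -0.1, 3.5]
grip_width: 0.0639
```

Emit:
send_rows(
  steps=[0.05,0,0,-0.03,0,0.05,0,0,-0.08,0,0.05,0,0,-0.13,0,0.05,0,0,-0.18,0,0.05,0,0,-0.23,0,0.05,0,0,-0.24,0,0.05,0,0,-0.24,0,0.05,0,0,-0.24,0],
)

```text
time: 26.22
position: [0.6632, 0.0642, 0.2538]
tool_rot: [0.707, 0.707, -0.003, -0.003]
ft_force: [-0.9, -0.2, -0.4]
grip_width: 0.0641
```

```bash
python3 -c "
from h import *
to(.5662,-.3158,.24)
"
```

```text
t 26.23 pos [0.6632 0.0642 0.2538] F [-0.9 -0.2 -0.4] w 0.0641 tilt [-8.e-03 -2.e-04 -1.e+00] -> shift [-0.3799 -0.097   0.0147] turn 0.0004
```

Emit:
send_rows(
  steps=[0.05,-0.06,-0.015,0,0,0.05,-0.12,-0.03,0,0,0.05,-0.18,-0.046,0,0,0.05,-0.24,-0.061,0,0,0.05,-0.3,-0.076,0,0,0.05,-0.35,-0.09,0,0,0.05,-0.3799,-0.097,0.005,0,0.05,-0.3799,-0.097,0.012,0],
)

```text
time: 27.22
position: [0.5647, -0.318, 0.2401]
tool_rot: [0.708, 0.706, -0.003, -0.004]
ft_force: [0.2, 0.9, -1.3]
grip_width: 0.0641
```

Emit:
send_rows(
  steps=[0.05,0,0,0,0,0.05,0,0,0,0],
)

```text
time: 27.48
position: [0.5647, -0.3165, 0.239]
tool_rot: [0.708, 0.706, -0.003, -0.005]
ft_force: [0.1, 0.3, -0.4]
grip_width: 0.064
```

```bash
python3 -c "
from h import *
to(.5662,-.3158,.2104)
cmp('18',.0164,.202)
"
```

```text
t 27.48 pos [ 0.5647 -0.3165  0.239 ] F [ 0.1  0.3 -0.4] w 0.064 tilt [-0.0123  0.0032 -0.9999] -> shift [0.0006 0.0019 0.0286] turn -0.0023
('w18', 4315, array([ 0.5645, -0.3158,  0.0302]), np.float64(0.2644)) ('w18', 1335, array([ 0.5657, -0.3155,  0.03  ]), np.float64(0.2021))
('s18', 162, array([ 0.5662, -0.3171,  0.031 ]), np.float64(0.2657)) ('s18', 68, array([ 0.5674, -0.3152,  0.0297]), np.float64(0.2022))
```

View pics/s18c.png

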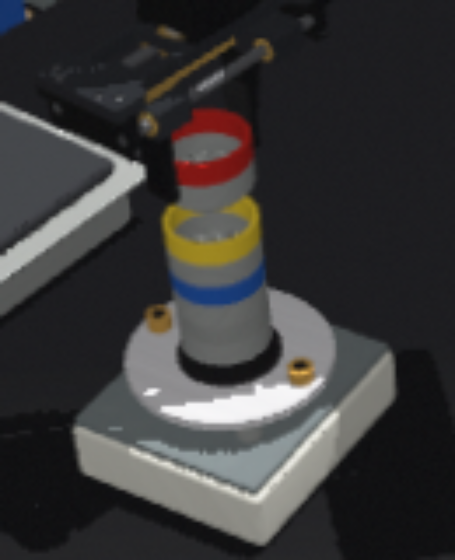

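Emit:
send_rows(
  steps=[0.05,0.0005,0.0017,0.005,0,0.05,0.0005,0.0017,0.01,0,0.05,0.0005,0.0017,0.014,0,0.05,0.0005,0.0017,0.014,0,0.05,0.0005,0.0017,0.014,0],
)

```text
time: 28.2
position: [0.5667, -0.3164, 0.226]
tool_rot: [0.708, 0.706, -0.003, -0.004]
ft_force: [-0.3, -0.9, -0.5]
grip_width: 0.0639
```

```bash
python3 -c "
from h import *
to(.5662,-.3158,.2104)
cmp('19',.0164,.202)
"
```

```text
t 28.2 pos [ 0.5667 -0.3164  0.226 ] F [-0.3 -0.9 -0.5] w 0.0639 tilt [-0.0106  0.0018 -0.9999] -> shift [ 0.0006 -0.0004  0.0156] turn -0.0022
('w19', 4508, array([ 0.5665, -0.3155,  0.0302]), np.float64(0.2512)) ('w19', 905, array([ 0.5659, -0.3148,  0.0295]), np.float64(0.202))
('s19', 155, array([ 0.5682, -0.3176,  0.0311]), np.float64(0.2517)) ('s19', 51, array([ 0.5674, -0.3148,  0.0294]), np.float64(0.2025))
```

Emit:
send_rows(
  steps=[0.05,0.0003,-0.0002,0.003,0,0.05,0.0003,-0.0002,0.006,0,0.05,0.0003,-0.0002,0.009,0,0.05,0.0003,-0.0002,0.012,0,0.05,0.0003,-0.0003,0.0145,0,0.05,0.0003,-0.0003,0.0155,0,0.05,0.0003,-0.0003,0.016,0],
)

```text
time: 29.18
position: [0.5666, -0.3162, 0.2107]
tool_rot: [0.708, 0.706, -0.003, -0.004]
ft_force: [-1.1, 0.3, 2.7]
grip_width: 0.0642
```

```bash
python3 -c "
from h import *
to(.5662,-.3158,.2104)
cmp('20',.0164,.202)
"
```

```text
t 29.18 pos [ 0.5666 -0.3162  0.2107] F [-1.1  0.3  2.7] w 0.0642 tilt [-0.0097  0.0012 -1.    ] -> shift [ 0.0004 -0.0003  0.0003] turn -0.0021
('w20', 4528, array([ 0.5663, -0.3152,  0.0302]), np.float64(0.2358)) ('w20', 685, array([ 0.5663, -0.312 ,  0.0281]), np.float64(0.2024))
('s20', 148, array([ 0.568 , -0.3169,  0.0307]), np.float64(0.2364)) ('s20', 37, array([ 0.5689, -0.3156,  0.0295]), np.float64(0.2018))
```

Rim at 236 mm with light contact. Release, rise, and back away toward the robot.

Emit:
send_rows(
  steps=[0.07,0,0,0,0,0.08,0,0,0,0,0.087,0,0,0,0,0.087,0,0,0,0,0.087,0,0,-0.02,0,0.087,0,0,-0.05,0,0.087,0,0,-0.07,0,0.087,0,0,-0.07,0],
)

```text
time: 30.28
position: [0.5681, -0.317, 0.2826]
tool_rot: [0.708, 0.706, -0.003, -0.002]
ft_force: [0.4, 0.1, -0.5]
grip_width: 0.0874
```

Emit:
send_rows(
  steps=[0.087,0.06,0,0,0,0.087,0.12,0,0,0,0.087,0.18,0,0,0,0.087,0.22,0,0,0,0.087,0.22,0,0,0,0.087,0.22,0,0,0],
)

```text
time: 31.02
position: [0.5684, -0.0974, 0.2815]
tool_rot: [0.708, 0.706, -0.003, -0.002]
ft_force: [0.1, -0.4, -0.2]
grip_width: 0.087
```

```bash
python3 -c "
from h import *
snap('scene','s21');snap('top','t21')
c=load('s21');cv2.imwrite('pics/s21c.png',cv2.resize(c['color'][70:230,130:290,::-1],None,fx=3.5,fy=3.5))
for f in('s21','t21'):
  print(rim(f,(.5664,-.3156),.236,tol=.004))
  P=pts(load(f));
  m=(abs(P[...,2]-.236)<.005)&(np.hypot(P[...,0]-.567,P[...,1]+.3156)<.036)
  Q=P[m];A=np.c_[Q[:,:2]-Q[:,:2].mean(0),np.ones(len(Q))];print('rim tilt',np.linalg.lstsq(A,Q[:,2],rcond=None)[0].round(4))
  for xy,h in [((.55,.088),.019),((.7182,.178),.042),((.34,.0825),.042)]: print(rim(f,xy,h))
print(robot.get_obs()['time'],robot.get_obs()['position'])
"
```

```text
('s21', 181, array([ 0.5676, -0.3162,  0.0299]), np.float64(0.2362))
rim tilt [ 0.0109 -0.0054  0.236 ]
('s21', 503, array([0.5505, 0.0859, 0.0255]), np.float64(0.0189))
('s21', 205, array([0.7175, 0.1781, 0.0301]), np.float64(0.0425))
('s21', 146, array([0.3402, 0.0831, 0.0301]), np.float64(0.0422))
('t21', 451, array([ 0.5681, -0.3153,  0.0298]), np.float64(0.2357))
rim tilt [-0.0015  0.0003  0.2355]
('t21', 935, array([0.5504, 0.0883, 0.0248]), np.float64(0.0181))
('t21', 246, array([0.7187, 0.1782, 0.03  ]), np.float64(0.042))
('t21', 0)
31.125 [ 0.56861257 -0.09828635  0.28179767]
```

View pics/s21c.png

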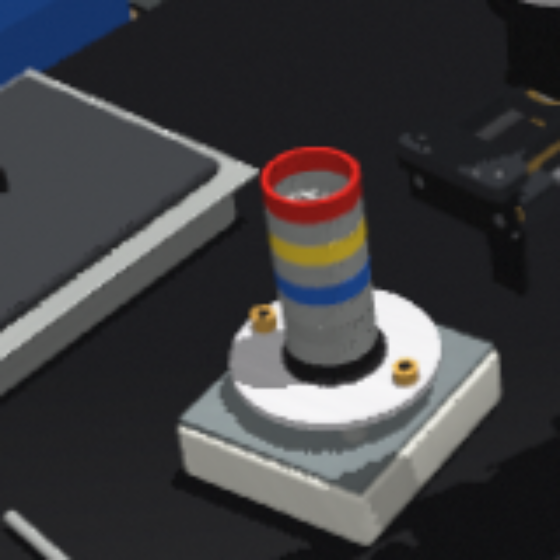

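View pics/t21.png

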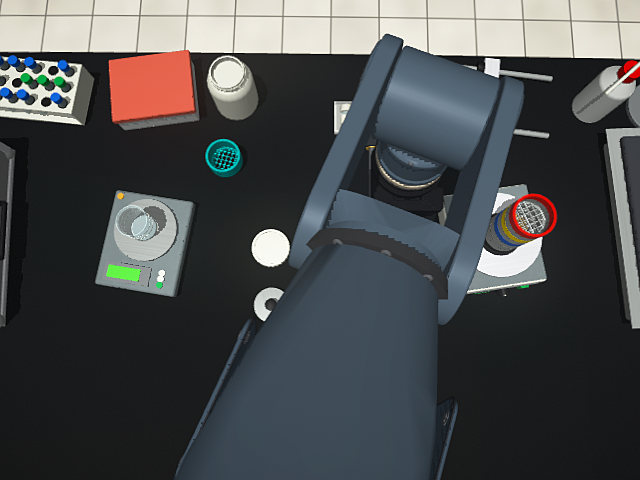

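The stack is upright with red, yellow, blue and steel in order: (315,260) in the scene crop, with its top at (533,215) in the top view. The arm is clear. Cap, beaker and turquoise sieve have not moved.

```bash
python3 -c "
from h import *
print(hand_in())"
```

```text
the job is handed in; nothing more can be done
None
```

The sieve stack is built on the shaker and the job is handed in. From the bottom up it is pan, fine (blue), medium (yellow), coarse (red). Each piece was lowered to a light contact of 3–6 N at its expected seat height before I let go. It took about 31 s of the 106 s allowed.

**Stack checks:** With the gripper away, the top rim measured 235.7 and 236.2 mm, against 236 mm expected. The two cameras put the stack's axis within about 1 mm in x and 2.5 mm in y of the collar's. The order in the picture is right.

**Left in place:** The lid was not used. The cap and the turquoise look-alike measured where they started, and so did the orange one in the scene camera. The beaker looked unmoved in the last top view. In that view the arm hid most of the vial tray, so I did not measure it, but nothing went near it.

**Disagreements:**
- The top camera shows the top rim level within 0.1°. The coarser scene camera suggested about 0.7°, which I take to be noise because the mean height matches the seat.
- The wrist camera read about 2 mm lower in x than the other two, so I aligned each piece by comparing it with its seat in the same camera.
- The gripper had picked up a tilt of about 0.6° when it set the coarse sieve down.

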